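# Catch the falling analyser cover and lower it shut

## Task

The cuvette cover of the coagulation analyser stands open, leaning back on its hinge, and its soft-close damper is worn out. With a fingertip tip the cover forward so that it starts to fall, catch it on the back of a finger on its way down, and lower it gently on that finger until it is shut, never letting it drop or bang, then take the hand clear. Do not grip or force the cover, and leave the vials, tubes, bowl, bottles and box where they stand.

Things in the scene. Friction and masses are not known exactly. Their poses are not given: they have to be found in the camera images.
- analyser: White coagulation analyser fixed to the bench, 300 mm deep (x), 340 wide (y), origin under its centre. Its front (-x) faces the robot's right, give or take 20 degrees. Far part (y -152 to 52 mm): cuvette well, rim 118 mm high, from x = -75 mm to the hinge; 113 mm high behind it. In front: sloping key panel, 49 to 65 mm high. Near part (y 57 to 167 mm): reagent deck 85 mm high, 114 at its back.
- cover (a joint): Cover angle, rad: 0 shut (level), pi/2 upright, 1.83 its open stop, leaning back. No latch. Balances at about 1.54: above, it leans back to the stop; below, it falls shut, at about 1 rad/s times the cosine of its angle (damped, about 0.3 N m s/rad): slowly at first, some 3 s from 1.45 to shut, hitting at 1 rad/s unless caught. About 0.3 kg, up to a fifth more or less; 1.6 N at the lip when level.
- cover_hinge (a point): Middle of the cover's hinge axis, fixed to the analyser at its x = 80 mm, y = -50 mm, 122 mm above the bench. The axis runs along the analyser's y; the point's axes are the analyser's. The cover is 185 mm long from this axis to its free edge.
- cover_lip (a point): Middle of the cover's free edge, at the underside of its soft red lip; moves with it. The cover is a grey plate with amber window, 200 mm wide, 6 mm thick; its underside plane passes through the hinge axis. Its x axis points to the hinge, z out of the outer face. Shut, the lip is 122 mm above the bench and overhangs the well's front wall by 30 mm, with 60 mm free below it for a finger from the front.
- vial_a: Loose amber reagent vial with blue cap, 25 mm across, 50 mm high, on the analyser's reagent deck. Origin: centre of its underside. Not to be moved.
- vial_b: Same vial with red cap, 55 mm behind the other. Not to be moved.
- tube_rack: White rack of capped sample tubes, 110 x 210 mm, 96 mm high, loose, on the right. Origin: centre of its underside. Not to be moved.
- bowl: Red plastic bowl of cuvettes, 176 mm across, 60 mm high, loose, front right. Origin: centre of its underside. Not to be moved.
- bottle_red: White reagent bottle, red cap, 84 mm across, 170 mm high, loose, on the left. Origin: centre of its underside. Not to be moved.
- bottle_blue: The same with blue cap.
- kit_box: White reagent kit box with red band, 90 x 150 x 90 mm, loose, on the left. Origin: centre of its underside. Not to be moved.

How it is judged:
By the outcome, as a careful person would: the job done as asked, in the order asked, and still so for the second after the job is handed in, with the robot touching nothing.
It also fails if it takes over 51 s, if anything falls off the work surface, if the arm or the gripper's body presses on something with over 40 N, if the wrist force passes 120 N, or if a joint passes its speed limit or range.

## Robot

A 6-joint arm with a two-finger parallel gripper is mounted at the origin on the work surface. World frame = base frame: x ahead of the robot, y to its left, z up, the work surface at z = 0. Lengths are in m, angles in rad, forces in N, time in s.
With the tool pointing down it reaches from about 0.375 to 0.975 m from the base axis. Payload 3.8 kg.
Tool frame: the origin (TCP) lies at the very end of the fingers, on their centre line; the grasp point (between the pads) lies 19 mm behind it; z points along the fingers, y is the line along which they close (so a half turn about z gives the same grasp; the last joint's range is limited). The gripper opens to 85 mm and grips with 20 to 120 N. Pads are 22 mm wide; open, the fingers measure 114 mm over their backs; the gripper's body (76 mm by 85 mm) begins 54 mm behind the grasp point. The pads swing forward as they close: fully open they stand 13 mm farther back than shut.
Start: joints at [1.309, 0.264, 1.604, -0, 1.274, -0.037], TCP at [0.15, 0.658, 0.231] pointing down, gripper open.
Joint ranges: [-2.63, 2.63], [-0.94, 2.18], [0.31, 2.57], [-1.31, 4.45], [0, 2.66], [-2.55, 2.55]. Speed limits (rad/s): [2.57, 2.57, 3.14, 3.14, 3.14, 3.14].

## Interface

Orientations are given as a rotation vector (axis times angle).
In Python, from workcell import monitor, viewer, workorder gives the robot as it stands.
- The arm moves only by the tool jog_arm, never from a script. Its argument "commands" is a list of rows, each an object with "travel": the shift along the tool's x, y, z in mm, a list of three; "rot": the turn, a rotation vector about the tool's x, y, z in degrees, a list of three; "claw": the closure in counts, from 0 (fully open) to 255 (shut). A call has exactly 5 rows; each row shifts and turns the commanded pose from where the row before left it, along the tool's axes as they then stand; what a row does not reach is not made up. A row lasts 1/10 s, in which the tool goes at most 50 mm and 8.59 degrees, less where a joint would pass 70% of its speed; a pose out of reach is approached as far as the arm can. A call is refused whole if a number of a shift passes 50 or a number of a turn 8.59, either way. A call with a gripper value outside its range is refused whole. The fingers move at their own pace and stop on an object; "force" is the grip in N (left out, the last holds). Time passes only in rows, so rows that do not move let the fingers close, or fill a call up. It gives the time, the measured TCP pose, the force, the opening and the grip force at its end, in the units of the state.
- monitor.read_state(): the state, without advancing time (a new reading comes with each control period).
- viewer.read_camera(name): name is "scene" or "top"; returns a dict with "color" (420x560x3 uint8, blue, green, red), "camera_matrix" (3x3 intrinsics, pixels), "k1" (the pictures are not rectified: a ray, as slopes to the right and down, at radius r is drawn at 1 + k1 r^2 times it, then the intrinsics apply), "R" (3x3) and "t" (3): a world point X has camera coordinates R X + t. Camera axes: x right, y down, z forward; pixel columns grow to the right and rows downward; lengths in m; the calibration is good to about 2 mm. A picture is of the moment at which its call begins. There is no depth.
- workorder.finish_job(): hands the job in; it is judged then, once.
The state is a dict: "time": time; "q": joint angles; "joint_vel": joint speeds; "joint_torque": joint torques, N m; "tool_pos": TCP position; "tcp_rot": TCP orientation; "wrist_force": force on the tool from outside, world axes, zero at the start; "torque": the same for the moment, N m; "width": opening from 0.0 (shut) to 1.0 (fully open); "grip_force": force on a finger pad.
Only numpy, scipy, OpenCV 4.12 (cv2) and the standard library are available. Lean on these libraries where they do the work, as an engineer would, in place of code of your own. Each camera call takes 0.05 s, during which the arm holds its last target. There are 200 camera calls.

## Working session

There is one attempt and no reset: what is moved stays moved. The work goes in short steps, Python scripts to look and compute and a tool call to move; the robot and the scene stay as the last step left them, time stands still between calls to the robot, and variables do not carry over. Pictures are saved under pics/ and viewed, at most 10 in all, crops included, and the job is handed in when it is done.

Besides the shell and the picture viewer there is one more tool, called after "Call:" by a JSON object that holds its "method" and its "body". jog_arm: Moves the arm, as the interface text tells. Its arguments: {"type":"object","properties":{"commands":{"type":"array","items":{"type":"object","properties":{"travel":{"type":"array","items":{"type":"number"}},"rot":{"type":"array","items":{"type":"number"}},"claw":{"type":"number"}}}},"force":{"type":"number"}},"required":["commands"]}

```bash
mkdir -p pics; ls
python3 - <<'E'
from workcell import monitor, viewer
import cv2
s=monitor.read_state(); print({k:(v if not hasattr(v,'round') else v) for k,v in s.items()})
for n in("scene","top"):
    c=viewer.read_camera(n); cv2.imwrite(f"pics/{n}0.png",c["color"]); print(n,c["camera_matrix"],c["k1"],c["R"],c["t"])
E
```

```text
pics
{'time': 0.0, 'q': array([ 1.30911099e+00,  2.64746602e-01,  1.60538844e+00, -9.52558887e-06,
        1.27369301e+00, -3.69038335e-02]), 'joint_vel': array([-0.00024275, -0.0005704 ,  0.00100731,  0.00032617,  0.00044794,
        0.00117905]), 'joint_torque': array([-2.75046232e-04, -5.15113771e+01, -3.67312860e+01, -1.11157979e-04,
        1.31321023e-02, -6.50910067e-06]), 'tool_pos': array([0.15026992, 0.65730588, 0.22995864]), 'tcp_rot': array([-0.35230222, -3.12144887,  0.00347407]), 'wrist_force': array([ 0.53258796, -0.57731353, -0.86937944]), 'torque': array([ 0.0171438 , -0.02838687, -0.00691833]), 'grip_force': 0.0, 'width': 1.0030805773823586}
scene [[544.69945661   0.         287.92307904]
 [  0.         544.69945661 216.32750241]
 [  0.           0.           1.        ]] -0.1930798295099241 [[ 0.16012936  0.98697561  0.01541844]
 [ 0.83504764 -0.12711793 -0.53529101]
 [-0.52635921  0.09859094 -0.84452697]] [-0.09378151 -0.33390453  1.7563052 ]
top [[450.59498482   0.         278.04956471]
 [  0.         450.59498482 212.61207257]
 [  0.           0.           1.        ]] -0.11283465261175132 [[ 0.07000428 -0.99754148 -0.00322398]
 [-0.97489632 -0.0677296  -0.21210815]
 [ 0.21136832  0.01799152 -0.97724088]] [-0.01066945  0.50727139  1.44034221]
```

View pics/scene0.png

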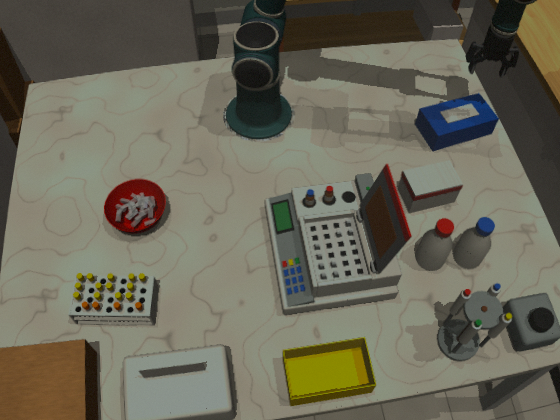

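View pics/top0.png

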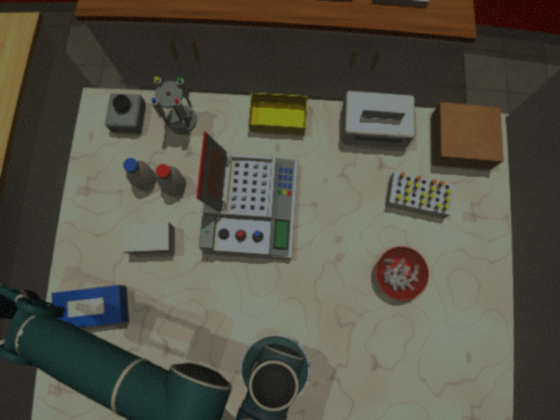

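The scene view shows the analyser at about (335,240), with the red lip running from (390,168) to (408,243). In the top view the lip runs from (206,135) to (198,205). The tool comes down well left of it. The cover leans towards +y, and the bottles and box stand behind it. Next I triangulate the ends of the lip.

```bash
cat > h.py <<'E'
import cv2, numpy as np
from workcell import monitor, viewer
def ray(c,uv):
    K=c["camera_matrix"]; d=np.array([c["k1"],0,0,0.])
    p=cv2.undistortPoints(np.array([[uv]],float),K,d)[0,0]
    R,t=np.array(c["R"]),np.array(c["t"]); v=R.T@np.array([p[0],p[1],1]); return -R.T@t, v/np.linalg.norm(v)
def onz(c,uv,z):
    o,v=ray(c,uv); return o+v*(z-o[2])/v[2]
def tri(a,ua,b,ub):
    o1,v1=ray(a,ua);o2,v2=ray(b,ub)
    s=np.linalg.lstsq(np.c_[v1,-v2],o2-o1,rcond=None)[0]
    p,q=o1+s[0]*v1,o2+s[1]*v2; return (p+q)/2,np.linalg.norm(p-q)
def redmask(c,box):
    x0,y0,x1,y1=box; h=cv2.cvtColor(c["color"],cv2.COLOR_BGR2HSV)
    m=(((h[...,0]<6)|(h[...,0]>174))&(h[...,1]>150)&(h[...,2]>60)).astype(np.uint8)
    z=np.zeros_like(m); z[y0:y1,x0:x1]=m[y0:y1,x0:x1]
    n,l,st,_=cv2.connectedComponentsWithStats(z)
    return l==1+np.argmax(st[1:,4]) if n>1 else l>0
def ends(c,box):
    ys,xs=np.nonzero(redmask(c,box)); P=np.c_[xs,ys].astype(float); m=P.mean(0)
    d=np.linalg.svd(P-m,full_matrices=False)[2][0]; d*=np.sign(d[1]); s=(P-m)@d
    return m+d*s.min(),m+d*s.max(),len(P)
E
python3 - <<'E'
from h import *
S=viewer.read_camera("scene");T=viewer.read_camera("top")
a=ends(S,(355,155,425,260));b=ends(T,(180,120,225,215));print(a,b)
n=tri(S,a[0],T,b[1]);f=tri(S,a[1],T,b[0]);print("near",n,"far",f,np.linalg.norm(n[0]-f[0]))
for nm,c,bx in(("s",S,(250,150,430,320)),("t",T,(180,120,310,270))):
    x0,y0,x1,y1=bx; cv2.imwrite(f"pics/z{nm}.png",cv2.resize(c["color"][y0:y1,x0:x1],None,fx=3.5,fy=3.5,interpolation=2))
E
```

```text
(array([384.78720487, 164.71995149]), array([408.67199107, 238.13064525]), 419) (array([204.92589998, 132.99139406]), array([197.48542732, 197.05637727]), 160)
near (array([0.48235521, 0.24586759, 0.29828981]), np.float64(0.004390101787997352)) far (array([0.67888009, 0.24929764, 0.28704426]), np.float64(0.001822280569952126)) 0.1968762413308211
```

View pics/zs.png

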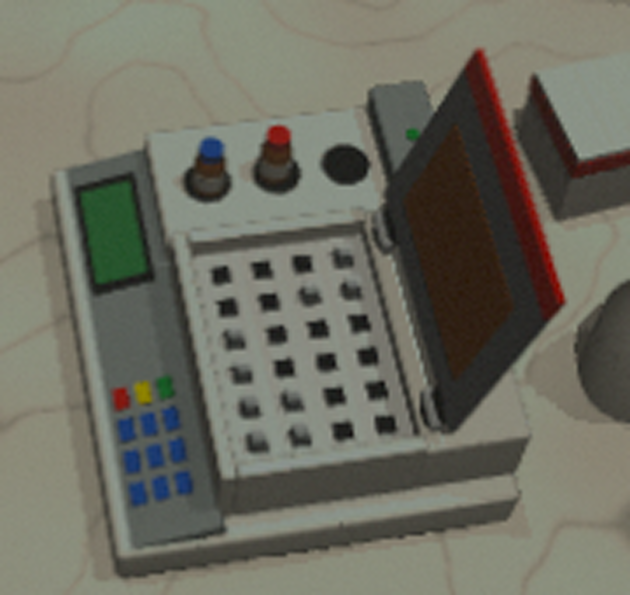

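View pics/zt.png

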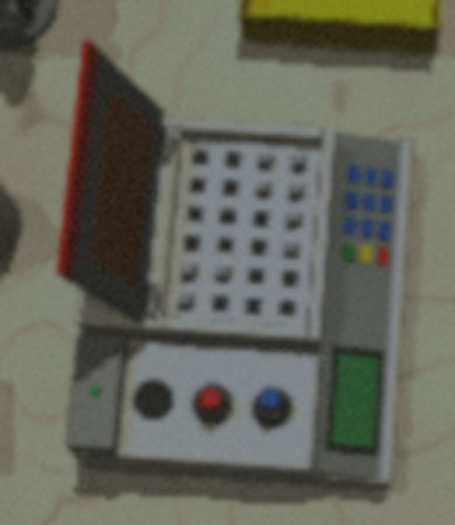

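The lip length comes out at 0.197 m against the 0.200 m given, and its height at about 0.293 m (0.301 m expected). The scene crop shows the well's front rim from (178,237) to (228,478), and the top crop shows it from (318,338) to (330,130). I cast these onto z = 0.118 for the yaw.

Run:
```python
from h import *
S=viewer.read_camera("scene");T=viewer.read_camera("top")
s=lambda x,y:(250+x/3.5,150+y/3.5); t=lambda x,y:(180+x/3.5,120+y/3.5)
for n,z,a,b in (("rim near(-75,52)",.118,s(178,237),t(318,340)),("rim far(-75,-152)",.118,s(228,478),t(330,130)),("deckbackfar(150,-152,113)",.113,s(528,437),None),("base front near",.0,s(58,185),None),("lcd corner",.06,None,None),
  ("bluecap 135",.135,s(212,148),t(268,400)),("redcap",.135,s(279,135),t(211,398))):
    print(n,*[onz(c,p,z).round(4) for c,p in((S,a),(T,b)) if p])
for n,z,a in(("bottle red",.17,(164,172)),("bottle blue",.17,(131,165)),("box",.09,(147,237))): print(n,onz(T,a,z).round(3))
```

```text
rim near(-75,52) [0.4871 0.048  0.118 ] [0.4768 0.0452 0.118 ]
rim far(-75,-152) [0.6845 0.0482 0.118 ] [0.6771 0.0488 0.118 ]
deckbackfar(150,-152,113) [0.685  0.2638 0.113 ]
base front near [ 0.3497 -0.0241 -0.    ]
lcd corner
bluecap 135 [0.4237 0.0843 0.135 ] [0.4161 0.0849 0.135 ]
redcap [0.4195 0.1366 0.135 ] [0.4143 0.1356 0.135 ]
bottle red [0.587 0.39  0.17 ]
bottle blue [0.604 0.499 0.17 ]
box [0.389 0.441 0.09 ]
```

The analyser sits square to the world axes, with the hinge at about (0.581, 0.2025, 0.122). Before touching the cover I'll rehearse the pose in front of it.

Call:
{"method": "jog_arm", "body": {"commands": [{"travel": [0, 0, -45], "rot": [0, 0, -6.45], "claw": 255}, {"travel": [0, 0, -45], "rot": [0, 0, -6.45], "claw": 255}, {"travel": [-20, -20, -30], "rot": [0, 0, 0], "claw": 255}, {"travel": [-25, -42, 0], "rot": [0, 0, 0], "claw": 255}, {"travel": [-25, -42, 0], "rot": [0, 0, 0], "claw": 255}], "force": 20}}

```text
time: 0.8
tool_pos: [0.2212, 0.554, 0.3532]
tcp_rot: [-0.003, 3.14, 0.005]
wrist_force: [1.9, 0.7, -0.3]
width: 0.142
grip_force: 0.0
```

Call:
{"method": "jog_arm", "body": {"commands": [{"travel": [-25, -42, 0], "rot": [0, 0, 0], "claw": 255}, {"travel": [-25, -42, 0], "rot": [0, 0, 0], "claw": 255}, {"travel": [-25, -42, 0], "rot": [0, 0, 0], "claw": 255}, {"travel": [-25, -42, 0], "rot": [0, 0, 0], "claw": 255}, {"travel": [-25, -42, 0], "rot": [0, 0, 0], "claw": 255}]}}

```text
time: 1.3
tool_pos: [0.3461, 0.3423, 0.3515]
tcp_rot: [-0.001, 3.141, 0.001]
wrist_force: [1.6, 1.6, -0.7]
width: -0.003
grip_force: 0.0
```

Call:
{"method": "jog_arm", "body": {"commands": [{"travel": [-25, -42, 0], "rot": [0, 0, 0], "claw": 255}, {"travel": [-25, -42, 0], "rot": [0, 0, 0], "claw": 255}, {"travel": [-25, -42, 0], "rot": [0, 0, 0], "claw": 255}, {"travel": [-25, -42, 0], "rot": [0, 0, 0], "claw": 255}, {"travel": [-25, -42, 0], "rot": [0, 0, 0], "claw": 255}]}}

```text
time: 1.8
tool_pos: [0.4712, 0.1322, 0.3517]
tcp_rot: [-0.001, 3.141, 0.001]
wrist_force: [0.7, 0.8, 0.7]
width: 0.002
grip_force: 0.0
```

Call:
{"method": "jog_arm", "body": {"commands": [{"travel": [-27, -42, 0], "rot": [0, 0, 0], "claw": 255}, {"travel": [-27, -42, 0], "rot": [0, 0, 0], "claw": 255}, {"travel": [-27, -42, 0], "rot": [0, 0, 0], "claw": 255}, {"travel": [-27, -42, 0], "rot": [0, 0, 0], "claw": 255}, {"travel": [0, 0, 0], "rot": [-8, 0, 0], "claw": 255}]}}

```text
time: 2.3
tool_pos: [0.5809, -0.036, 0.3508]
tcp_rot: [-0.0, 3.133, 0.22]
wrist_force: [0.3, 0.5, -1.8]
width: -0.002
grip_force: 0.0
```

Call:
{"method": "jog_arm", "body": {"commands": [{"travel": [0, 0, 0], "rot": [-8, 0, 0], "claw": 255}, {"travel": [0, 0, 0], "rot": [-8, 0, 0], "claw": 255}, {"travel": [0, 0, 0], "rot": [-8, 0, 0], "claw": 255}, {"travel": [0, 0, 0], "rot": [-8, 0, 0], "claw": 255}, {"travel": [0, 0, 0], "rot": [-8, 0, 0], "claw": 255}]}}

```text
time: 2.8
tool_pos: [0.5791, -0.0348, 0.3524]
tcp_rot: [-0.0, 2.865, 1.283]
wrist_force: [-0.1, 0.4, -0.9]
width: 0.001
grip_force: 0.0
```

```bash
python3 -c "
from h import *
s=monitor.read_state();print(s['q'].round(2),s['tool_pos'].round(4),s['tcp_rot'].round(3),cv2.Rodrigues(s['tcp_rot'])[0].round(2))"
```

```text
[-0.51  0.21  1.66  0.72  1.72 -2.14] [ 0.5791 -0.0348  0.3524] [-0.     2.865  1.283] [[-1.   -0.    0.  ]
 [ 0.    0.67  0.75]
 [-0.    0.75 -0.67]]
```

Call:
{"method": "jog_arm", "body": {"commands": [{"travel": [0, 0, 0], "rot": [-8, 0, 0], "claw": 255}, {"travel": [0, 0, 0], "rot": [-8, 0, 0], "claw": 255}, {"travel": [0, 0, 0], "rot": [-8, 0, 0], "claw": 255}, {"travel": [0, 0, 0], "rot": [-8, 0, 0], "claw": 255}, {"travel": [0, 0, 0], "rot": [0, 0, 0], "claw": 255}]}}

```text
time: 3.3
tool_pos: [0.5777, -0.0343, 0.3459]
tcp_rot: [-0.012, -2.396, -2.022]
wrist_force: [0.4, 0.4, -1.3]
width: -0.0
grip_force: 0.0
```

```bash
python3 -c "
from h import *
s=monitor.read_state();print(s['q'].round(2),s['tool_pos'].round(4),s['tcp_rot'].round(3),cv2.Rodrigues(s['tcp_rot'])[0].round(2))"
```

```text
[-0.61  0.44  1.71  1.06  1.96 -2.3 ] [ 0.5777 -0.0343  0.3459] [-0.012 -2.396 -2.022] [[-1.    0.01 -0.  ]
 [ 0.    0.17  0.99]
 [ 0.01  0.99 -0.17]]
```

Call:
{"method": "jog_arm", "body": {"commands": [{"travel": [0, 0, 0], "rot": [6, 0, 0], "claw": 255}, {"travel": [0, 0, 0], "rot": [6, 0, 0], "claw": 255}, {"travel": [0, -37, 15], "rot": [0, 0, 0], "claw": 255}, {"travel": [0, -37, 15], "rot": [0, 0, 0], "claw": 255}, {"travel": [0, -37, 15], "rot": [0, 0, 0], "claw": 255}]}}

```text
time: 3.8
tool_pos: [0.5797, -0.034, 0.2325]
tcp_rot: [-0.007, 2.608, 1.745]
wrist_force: [-0.1, 0.4, -0.2]
width: -0.003
grip_force: 0.0
```

Call:
{"method": "jog_arm", "body": {"commands": [{"travel": [0, -37, 15], "rot": [0, 0, 0], "claw": 255}, {"travel": [0, -37, 15], "rot": [0, 0, 0], "claw": 255}, {"travel": [0, -37, 15], "rot": [0, 0, 0], "claw": 255}, {"travel": [0, 9, 23], "rot": [0, 0, 0], "claw": 255}, {"travel": [0, 9, 23], "rot": [0, 0, 0], "claw": 255}]}}

```text
time: 4.3
tool_pos: [0.5792, 0.0158, 0.1102]
tcp_rot: [-0.0, -2.606, -1.753]
wrist_force: [0.3, -0.0, 1.1]
width: 0.001
grip_force: 0.0
```

```bash
python3 -c "
from h import *
s=monitor.read_state();print(s['q'].round(2),s['tool_pos'].round(4),cv2.Rodrigues(s['tcp_rot'])[0].round(2),s['wrist_force'])
cv2.imwrite('pics/dry.png',viewer.read_camera('scene')['color'])"
```

```text
[-0.52  0.6   1.84  0.93  1.58 -2.55] [0.5792 0.0158 0.1102] [[-1.    0.   -0.  ]
 [-0.    0.38  0.93]
 [ 0.    0.93 -0.38]] [ 0.2702606  -0.00893249  1.13727495]
```

View pics/dry.png

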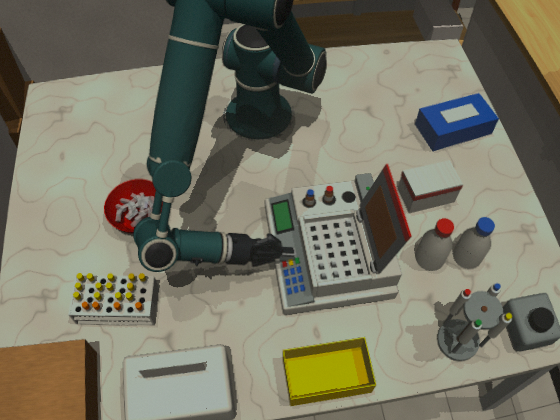

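The picture shows the hand in front of the lip side, fingers at about (290,252), well clear of everything. Joint 6 sits at its limit, though (-2.55). I'll raise the hand and give the tool a half turn for margin.

Call:
{"method": "jog_arm", "body": {"commands": [{"travel": [0, 37, -15], "rot": [0, 0, 0], "claw": 255}, {"travel": [0, 37, -15], "rot": [0, 0, 0], "claw": 255}, {"travel": [0, 37, -15], "rot": [0, 0, 0], "claw": 255}, {"travel": [0, 37, -15], "rot": [0, 0, 0], "claw": 255}, {"travel": [0, 37, -15], "rot": [0, 0, 8.57], "claw": 255}]}}

```text
time: 4.85
tool_pos: [0.5789, 0.0157, 0.314]
tcp_rot: [-0.189, -2.535, -1.701]
wrist_force: [-0.6, 0.1, 0.4]
width: -0.002
grip_force: 0.0
```

Call:
{"method": "jog_arm", "body": {"commands": [{"rot": [0, 0, 8.57], "travel": [0, 0, 0], "claw": 255}, {"rot": [0, 0, 8.57], "travel": [0, 0, 0], "claw": 255}, {"rot": [0, 0, 8.57], "travel": [0, 0, 0], "claw": 255}, {"rot": [0, 0, 8.57], "travel": [0, 0, 0], "claw": 255}, {"rot": [0, 0, 8.57], "travel": [0, 0, 0], "claw": 255}]}}

```text
time: 5.35
tool_pos: [0.5791, 0.0156, 0.3125]
tcp_rot: [-0.988, -2.044, -1.371]
wrist_force: [0.7, 0.5, 0.4]
width: -0.003
grip_force: 0.0
```

Call:
{"method": "jog_arm", "body": {"commands": [{"rot": [0, 0, 8.57], "travel": [0, 0, 0], "claw": 255}, {"rot": [0, 0, 8.57], "travel": [0, 0, 0], "claw": 255}, {"rot": [0, 0, 8.57], "travel": [0, 0, 0], "claw": 255}, {"rot": [0, 0, 8.57], "travel": [0, 0, 0], "claw": 255}, {"rot": [0, 0, 8.57], "travel": [0, 0, 0], "claw": 255}]}}

```text
time: 5.85
tool_pos: [0.5791, 0.0156, 0.3124]
tcp_rot: [-1.535, -1.421, -0.954]
wrist_force: [-0.7, 0.6, 0.6]
width: -0.001
grip_force: 0.0
```

Call:
{"method": "jog_arm", "body": {"commands": [{"rot": [0, 0, 8.57], "travel": [0, 0, 0], "claw": 255}, {"rot": [0, 0, 8.57], "travel": [0, 0, 0], "claw": 255}, {"rot": [0, 0, 8.57], "travel": [0, 0, 0], "claw": 255}, {"rot": [0, 0, 8.57], "travel": [0, 0, 0], "claw": 255}, {"rot": [0, 0, 8.57], "travel": [0, 0, 0], "claw": 255}]}}

```text
time: 6.35
tool_pos: [0.5791, 0.0156, 0.3124]
tcp_rot: [-1.855, -0.726, -0.487]
wrist_force: [0.4, -0.3, 0.1]
width: 0.004
grip_force: 0.0
```

Call:
{"method": "jog_arm", "body": {"commands": [{"rot": [0, 0, 8.57], "travel": [0, 0, 0], "claw": 255}, {"rot": [0, 0, 8.57], "travel": [0, 0, 0], "claw": 255}, {"rot": [0, 0, 8.57], "travel": [0, 0, 0], "claw": 255}, {"rot": [0, 0, 8.57], "travel": [0, 0, 0], "claw": 255}, {"rot": [0, 0, 8.57], "travel": [0, 0, 0], "claw": 255}]}}

```text
time: 6.85
tool_pos: [0.5791, 0.0156, 0.3124]
tcp_rot: [-1.96, 0.002, 0.001]
wrist_force: [-0.3, -0.6, 0.0]
width: -0.004
grip_force: 0.0
```

```bash
python3 -c "
from h import *
s=monitor.read_state();print(s['time'],s['q'].round(2),s['tool_pos'].round(4),cv2.Rodrigues(s['tcp_rot'])[0].round(3),s['wrist_force'])"
```

```text
6.85 [-0.52  0.34  1.77  0.96  1.78  0.86] [0.5791 0.0156 0.3124] [[ 1.    -0.002  0.   ]
 [-0.001 -0.379  0.925]
 [-0.002 -0.925 -0.379]] [-0.30703701 -0.60597116  0.03095717]
```

Call:
{"method": "jog_arm", "body": {"commands": [{"travel": [0, -32, -13], "rot": [-8.46, 0, 0], "claw": 255}, {"travel": [0, -30, -18], "rot": [-8.46, 0, 0], "claw": 255}, {"travel": [0, 0, 0], "rot": [-8.46, 0, 0], "claw": 255}, {"travel": [0, 0, 0], "rot": [-8.46, 0, 0], "claw": 255}, {"travel": [0, 0, 0], "rot": [-8.46, 0, 0], "claw": 255}]}}

```text
time: 7.35
tool_pos: [0.5796, 0.0142, 0.3849]
tcp_rot: [-2.703, -0.002, -0.013]
wrist_force: [-0.8, 0.1, -0.9]
width: -0.001
grip_force: 0.0
```

Call:
{"method": "jog_arm", "body": {"commands": [{"travel": [0, 0, 0], "rot": [-8.46, 0, 0], "claw": 255}, {"travel": [0, 0, 0], "rot": [-8.46, 0, 0], "claw": 255}, {"travel": [0, 0, 0], "rot": [-8.46, 0, 0], "claw": 255}, {"travel": [0, -46, 0], "rot": [0, 0, 0], "claw": 255}, {"travel": [0, -46, 0], "rot": [0, 0, 0], "claw": 255}]}}

```text
time: 7.85
tool_pos: [0.5789, 0.1091, 0.3845]
tcp_rot: [-3.137, -0.001, -0.013]
wrist_force: [0.5, 1.1, -0.5]
width: -0.004
grip_force: 0.0
```

Call:
{"method": "jog_arm", "body": {"commands": [{"travel": [0, -46, 0], "rot": [0, 0, 0], "claw": 255}, {"travel": [0, -46, 0], "rot": [0, 0, 0], "claw": 255}, {"travel": [0, -46, 0], "rot": [0, 0, 0], "claw": 255}, {"travel": [0, -46, 0], "rot": [0, 0, 0], "claw": 255}, {"travel": [0, 0, 0], "rot": [0, 0, 0], "claw": 255}]}}

```text
time: 8.35
tool_pos: [0.5778, 0.297, 0.3841]
tcp_rot: [-3.133, -0.01, -0.008]
wrist_force: [0.8, -0.2, 0.2]
width: -0.002
grip_force: 0.0
```

```bash
python3 -c "
from h import *
s=monitor.read_state();print(s['time'],s['q'].round(2),s['tool_pos'].round(4),cv2.Rodrigues(s['tcp_rot'])[0].round(3),s['wrist_force'])"
```

```text
8.35 [0.43 0.16 1.46 0.01 1.52 2.  ] [0.5778 0.297  0.3841] [[ 1.     0.007  0.005]
 [ 0.007 -1.     0.009]
 [ 0.005 -0.009 -1.   ]] [ 0.84209874 -0.18044893  0.23847406]
```

Call:
{"method": "jog_arm", "body": {"commands": [{"travel": [0, 0, 40], "rot": [0, 0, 0], "claw": 255}, {"travel": [0, 0, 40], "rot": [0, 0, 0], "claw": 255}, {"travel": [0, 0, 20], "rot": [0, 0, 0], "claw": 255}, {"travel": [0, 10, 0], "rot": [0, 0, 0], "claw": 255}, {"travel": [0, 6, 0], "rot": [0, 0, 0], "claw": 255}]}}

```text
time: 8.85
tool_pos: [0.5791, 0.2747, 0.2839]
tcp_rot: [-3.136, -0.001, -0.005]
wrist_force: [-0.1, 0.0, 0.8]
width: -0.002
grip_force: 0.0
```

```bash
cat >> h.py <<'E'
HY,HZ=.2025,.122
def theta(S=None):
    S=S or viewer.read_camera("scene")
    # red lip on the cover's circle: intersect pixel rays with plane x of lip middle
    m=redmask(S,(255,120,440,300)); ys,xs=np.nonzero(m); uv=(xs.mean(),ys.mean())
    o,v=ray(S,uv); p=o+v*((.581-o[0])/v[0]); return np.arctan2(p[2]-HZ,HY-p[1]),np.hypot(p[2]-HZ,HY-p[1]),len(xs),np.round(uv)
E
python3 - <<'E'
from h import *
S=viewer.read_camera("scene");print(theta(S)); T=viewer.read_camera("top")
cv2.imwrite("pics/push.png",np.hstack([cv2.resize(S["color"][110:310,250:450],(400,400)),cv2.resize(T["color"][110:250,150:290],(400,400))]))
E
```

```text
(np.float64(2.3621069647292856), np.float64(0.10874286387177316), 234, array([403., 220.]))
```

View pics/push.png

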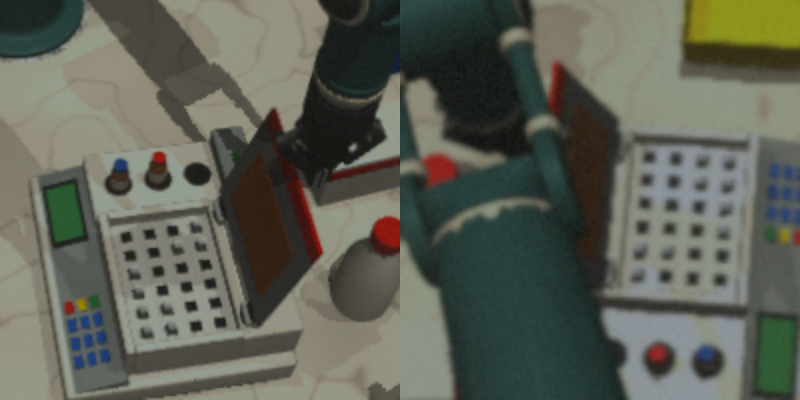

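The finger stands just behind the red lip near its middle (crop about 290,145), clear of the vials and bottles. It hides part of the lip, so I'll track the far end of the lip instead.

```bash
cat >> h.py <<'E'
def theta(S=None):
    S=S or viewer.read_camera("scene")
    h=cv2.cvtColor(S["color"],cv2.COLOR_BGR2HSV); m=(((h[...,0]<6)|(h[...,0]>174))&(h[...,1]>150)&(h[...,2]>60))
    m[:200]=0;m[300:]=0;m[:,:285]=0;m[:,425:]=0
    n,l,st,_=cv2.connectedComponentsWithStats(m.astype(np.uint8))
    if n<2: return None
    ys,xs=np.nonzero(l==1+np.argmax(st[1:,4])); k=ys>=ys.max()-2; uv=(xs[k].mean(),ys.max())
    o,v=ray(S,uv); p=o+v*((.681-o[0])/v[0]); return round(float(np.arctan2(p[2]-HZ,HY-p[1])),3),round(float(np.hypot(p[2]-HZ,HY-p[1])),3),len(xs),uv
def st():
    s=monitor.read_state(); print(s['time'],s['q'].round(2),s['tool_pos'].round(4),'dip',np.degrees(np.arctan2(-cv2.Rodrigues(s['tcp_rot'])[0][2,2],cv2.Rodrigues(s['tcp_rot'])[0][1,2])).round(1),'F',s['wrist_force'].round(1))
E
python3 -c "
from h import *
st();print(theta())"
```

```text
8.95 [0.4  0.17 1.62 0.   1.35 1.97] [0.58   0.2748 0.2854] dip 89.6 F [ 0.2  0.7 -1.1]
(1.814, 0.167, 243, (np.float64(406.25), np.int64(240)))
```

Call:
{"method": "jog_arm", "body": {"commands": [{"travel": [0, 6, 0], "rot": [0, 0, 0], "claw": 255}, {"travel": [0, 6, 0], "rot": [0, 0, 0], "claw": 255}, {"travel": [0, 6, 0], "rot": [0, 0, 0], "claw": 255}, {"travel": [0, 6, 0], "rot": [0, 0, 0], "claw": 255}, {"travel": [0, 6, 0], "rot": [0, 0, 0], "claw": 255}]}}

```text
time: 9.5
tool_pos: [0.5786, 0.2453, 0.2817]
tcp_rot: [-3.136, -0.001, -0.001]
wrist_force: [0.4, 1.5, 1.2]
width: 0.003
grip_force: 0.5
```

```bash
python3 -c "
from h import *
st();print(theta())"
```

```text
9.5 [0.36 0.15 1.65 0.01 1.34 1.93] [0.5786 0.2453 0.2817] dip 89.7 F [0.4 1.5 1.2]
(1.703, 0.168, 125, (np.float64(398.8333333333333), np.int64(240)))
```

Call:
{"method": "jog_arm", "body": {"commands": [{"travel": [0, 6, 0], "rot": [0, 0, 0], "claw": 255}, {"travel": [0, 6, 0], "rot": [0, 0, 0], "claw": 255}, {"travel": [0, 6, 0], "rot": [0, 0, 0], "claw": 255}, {"travel": [0, 6, 0], "rot": [0, 0, 0], "claw": 255}, {"travel": [0, 5, 0], "rot": [0, 0, 0], "claw": 255}]}}

```text
time: 10.05
tool_pos: [0.5786, 0.2161, 0.2814]
tcp_rot: [-3.136, -0.001, -0.0]
wrist_force: [0.5, 0.6, 0.0]
width: 0.0
grip_force: 0.2
```

```bash
python3 -c "
from h import *
st();print(theta())"
```

```text
10.05 [0.31 0.13 1.67 0.01 1.34 1.88] [0.5786 0.2161 0.2814] dip 89.7 F [0.5 0.6 0. ]
(1.547, 0.17, 120, (np.float64(387.5), np.int64(241)))
```

Call:
{"method": "jog_arm", "body": {"commands": [{"travel": [0, 6, 0], "rot": [0, 0, 0], "claw": 255}, {"travel": [0, 7, 0], "rot": [0, 0, 0], "claw": 255}, {"travel": [0, -3, -48], "rot": [0, 0, 0], "claw": 255}, {"travel": [0, 42, -10], "rot": [0, 0, 0], "claw": 255}, {"travel": [0, 48, 0], "rot": [0, 0, 0], "claw": 255}]}}

```text
time: 10.6
tool_pos: [0.5799, 0.1166, 0.3423]
tcp_rot: [-3.135, -0.006, -0.01]
wrist_force: [-0.0, -0.0, -0.1]
width: -0.003
grip_force: 0.0
```

```bash
python3 -c "
from h import *
st();print(theta())"
```

```text
10.6 [0.15 0.05 1.65 0.01 1.44 1.72] [0.5799 0.1166 0.3423] dip 89.6 F [-0.  -0.  -0.1]
(1.434, 0.172, 119, (np.float64(379.0), np.int64(242)))
```

Call:
{"method": "jog_arm", "body": {"commands": [{"travel": [0, 8, 40], "rot": [2.5, 0, 0], "claw": 255}, {"travel": [0, 6, 38], "rot": [2.5, 0, 0], "claw": 255}, {"travel": [0, 0, 0], "rot": [0, 0, 0], "claw": 255}, {"travel": [0, 0, 0], "rot": [0, 0, 0], "claw": 255}, {"travel": [0, 0, 0], "rot": [0, 0, 0], "claw": 255}]}}

```text
time: 11.15
tool_pos: [0.5801, 0.1051, 0.2632]
tcp_rot: [-3.049, -0.002, -0.006]
wrist_force: [0.1, -0.0, 0.5]
width: -0.002
grip_force: 0.0
```

```bash
python3 -c "
from h import *
st();print(theta())"
```

```text
11.15 [0.08 0.07 1.77 0.1  1.29 1.63] [0.5801 0.1051 0.2632] dip 84.7 F [ 0.1 -0.   0.5]
(1.383, 0.172, 123, (np.float64(375.0), np.int64(243)))
```

Call:
{"method": "jog_arm", "body": {"commands": [{"travel": [0, 0, 0], "rot": [0, 0, 0], "claw": 255}, {"travel": [0, 0, 0], "rot": [0, 0, 0], "claw": 255}, {"travel": [0, 0, 0], "rot": [0, 0, 0], "claw": 255}, {"travel": [0, 0, 0], "rot": [0, 0, 0], "claw": 255}, {"travel": [0, 0, 0], "rot": [0, 0, 0], "claw": 255}]}}

```text
time: 11.7
tool_pos: [0.5787, 0.1047, 0.2607]
tcp_rot: [-3.049, -0.001, -0.001]
wrist_force: [-0.5, -0.4, -0.2]
width: 0.001
grip_force: 0.0
```

```bash
python3 -c "
from h import *
st();print(theta())"
```

```text
11.7 [0.08 0.07 1.77 0.1  1.29 1.63] [0.5787 0.1047 0.2607] dip 84.7 F [-0.5 -0.4 -0.2]
(1.291, 0.171, 119, (np.float64(368.0), np.int64(245)))
```

Call:
{"method": "jog_arm", "body": {"commands": [{"travel": [0, 0, 0], "rot": [0, 0, 0], "claw": 255}, {"travel": [0, 0, 0], "rot": [0, 0, 0], "claw": 255}, {"travel": [0, 1.5, 0.1], "rot": [0.5, 0, 0], "claw": 255}, {"travel": [0, 3.2, 0.3], "rot": [1.15, 0, 0], "claw": 255}, {"travel": [0, 3.2, 0.3], "rot": [1.15, 0, 0], "claw": 255}]}}

```text
time: 12.25
tool_pos: [0.5787, 0.0966, 0.259]
tcp_rot: [-2.998, -0.001, -0.001]
wrist_force: [0.6, -0.6, 0.6]
width: 0.002
grip_force: 0.0
```

```bash
python3 -c "
from h import *
st();print(theta())"
```

```text
12.25 [0.04 0.07 1.78 0.15 1.29 1.57] [0.5787 0.0966 0.259 ] dip 81.8 F [ 0.6 -0.6  0.6]
(1.145, 0.173, 167, (np.float64(356.7142857142857), np.int64(248)))
```

Call:
{"method": "jog_arm", "body": {"commands": [{"travel": [0, 2.4, 0.2], "rot": [0.86, 0, 0], "claw": 255}, {"travel": [0, 2.4, 0.2], "rot": [0.86, 0, 0], "claw": 255}, {"travel": [0, 2.4, 0.2], "rot": [0.86, 0, 0], "claw": 255}, {"travel": [0, 2.4, 0.2], "rot": [0.86, 0, 0], "claw": 255}, {"travel": [0, 2.4, 0.2], "rot": [0.86, 0, 0], "claw": 255}]}}

```text
time: 12.8
tool_pos: [0.5786, 0.0848, 0.2559]
tcp_rot: [-2.924, -0.001, -0.001]
wrist_force: [0.2, -0.3, 0.4]
width: -0.002
grip_force: 0.2
```

```bash
python3 -c "
from h import *
st();print(theta())"
```

```text
12.8 [-0.03  0.07  1.8   0.23  1.29  1.48] [0.5786 0.0848 0.2559] dip 77.5 F [ 0.2 -0.3  0.4]
(0.96, 0.174, 244, (np.float64(343.1666666666667), np.int64(253)))
```

Call:
{"method": "jog_arm", "body": {"commands": [{"travel": [0, 2.7, 2.3], "rot": [1.0, 0, 0], "claw": 255}, {"travel": [0, 2.7, 2.3], "rot": [1.0, 0, 0], "claw": 255}, {"travel": [0, 3.3, 2.6], "rot": [1.2, 0, 0], "claw": 255}, {"travel": [0, 3.3, 2.6], "rot": [1.2, 0, 0], "claw": 255}, {"travel": [0, 3.3, 2.6], "rot": [1.2, 0, 0], "claw": 255}]}}

```text
time: 13.35
tool_pos: [0.5787, 0.0732, 0.2398]
tcp_rot: [-2.825, -0.001, -0.0]
wrist_force: [0.4, -0.7, -0.2]
width: -0.0
grip_force: 0.4
```

```bash
cat >> h.py <<'E'
def geo(h=.0142):
    s=monitor.read_state(); R=cv2.Rodrigues(s['tcp_rot'])[0]; P=s['tool_pos'][1:]-[HY,HZ]; z=R[1:,2]; n=-R[1:,1]
    from scipy.optimize import fsolve
    f=lambda x:P-x[0]*z+h*n-.185*np.array([-np.cos(x[1]),np.sin(x[1])])
    x=fsolve(f,[.02,np.arctan2(P[1],-P[0])]); v=np.array([P[1],-P[0]])*-1  # d/dtheta falling
    v=np.array([-P[1],P[0]]); st(); print('s %.4f theta_finger %.3f'%tuple(x),'per deg: y %.2f z %.2f mm'%(v@R[1:,1]*17.45,v@z*17.45),'img',theta())
E
python3 -c "
from h import *
geo()"
```

```text
13.35 [-0.1   0.09  1.82  0.33  1.28  1.36] [0.5787 0.0732 0.2398] dip 71.9 F [ 0.4 -0.7 -0.2]
s 0.0182 theta_finger 0.854 per deg: y 2.65 z 1.51 mm img (0.86, 0.176, 276, (np.float64(336.2), np.int64(256)))
```

The cover rests on the finger: 0.86 rad by the image and 0.854 rad by the finger geometry. I'll go on lowering it about the hinge.

Call:
{"method": "jog_arm", "body": {"commands": [{"travel": [0, 3.7, 2.5], "rot": [1.4, 0, 0], "claw": 255}, {"travel": [0, 3.7, 2.5], "rot": [1.4, 0, 0], "claw": 255}, {"travel": [0, 3.7, 2.5], "rot": [1.4, 0, 0], "claw": 255}, {"travel": [0, 3.7, 2.5], "rot": [1.4, 0, 0], "claw": 255}, {"travel": [0, 3.7, 2.5], "rot": [1.4, 0, 0], "claw": 255}]}}

```text
time: 13.9
tool_pos: [0.5787, 0.0603, 0.2216]
tcp_rot: [-2.703, -0.001, -0.001]
wrist_force: [-0.4, -1.4, 0.5]
width: 0.002
grip_force: 0.5
```

Call:
{"method": "jog_arm", "body": {"commands": [{"travel": [0, 3.7, 2.2], "rot": [1.4, 0, 0], "claw": 255}, {"travel": [0, 3.7, 2.2], "rot": [1.4, 0, 0], "claw": 255}, {"travel": [0, 3.7, 2.2], "rot": [1.4, 0, 0], "claw": 255}, {"travel": [0, 3.7, 2.2], "rot": [1.4, 0, 0], "claw": 255}, {"travel": [0, 3.7, 2.2], "rot": [1.4, 0, 0], "claw": 255}]}}

```text
time: 14.4
tool_pos: [0.5788, 0.0491, 0.2033]
tcp_rot: [-2.581, -0.001, -0.001]
wrist_force: [0.2, -1.7, -0.3]
width: 0.001
grip_force: 0.6
```

```bash
python3 -c "
from h import *
geo()"
```

```text
14.4 [-0.27  0.18  1.87  0.56  1.31  1.09] [0.5788 0.0491 0.2033] dip 57.9 F [ 0.2 -1.7 -0.3]
s 0.0199 theta_finger 0.608 per deg: y 2.62 z 1.51 mm img (0.623, 0.179, 354, (np.float64(321.6666666666667), np.int64(264)))
```

Call:
{"method": "jog_arm", "body": {"commands": [{"travel": [0, 3.7, 2.1], "rot": [1.4, 0, 0], "claw": 255}, {"travel": [0, 3.7, 2.1], "rot": [1.4, 0, 0], "claw": 255}, {"travel": [0, 3.7, 2.1], "rot": [1.4, 0, 0], "claw": 255}, {"travel": [0, 3.7, 2.1], "rot": [1.4, 0, 0], "claw": 255}, {"travel": [0, 3.7, 2.1], "rot": [1.4, 0, 0], "claw": 255}]}}

```text
time: 14.95
tool_pos: [0.5787, 0.0402, 0.1839]
tcp_rot: [-2.458, -0.001, -0.0]
wrist_force: [-0.2, 0.5, -1.0]
width: -0.002
grip_force: 0.4
```

Call:
{"method": "jog_arm", "body": {"commands": [{"travel": [0, 3.7, 2.1], "rot": [1.4, 0, 0], "claw": 255}, {"travel": [0, 3.7, 2.1], "rot": [1.4, 0, 0], "claw": 255}, {"travel": [0, 3.7, 2.1], "rot": [1.4, 0, 0], "claw": 255}, {"travel": [0, 3.7, 2.1], "rot": [1.4, 0, 0], "claw": 255}, {"travel": [0, 3.7, 2.1], "rot": [1.4, 0, 0], "claw": 255}]}}

```text
time: 15.45
tool_pos: [0.5787, 0.0333, 0.1639]
tcp_rot: [-2.336, -0.001, -0.0]
wrist_force: [-0.2, -0.9, -1.8]
width: -0.002
grip_force: 0.4
```

```bash
python3 -c "
from h import *
geo()"
```

```text
15.45 [-0.4   0.32  1.88  0.74  1.39  0.86] [0.5787 0.0333 0.1639] dip 43.9 F [-0.2 -0.9 -1.8]
s 0.0191 theta_finger 0.361 per deg: y 2.63 z 1.52 mm img (0.377, 0.18, 619, (np.float64(311.15384615384613), np.int64(273)))
```

Call:
{"method": "jog_arm", "body": {"commands": [{"travel": [0, 3.7, 2.2], "rot": [1.4, 0, 0], "claw": 255}, {"travel": [0, 3.7, 2.2], "rot": [1.4, 0, 0], "claw": 255}, {"travel": [0, 3.7, 2.2], "rot": [1.4, 0, 0], "claw": 255}, {"travel": [0, 3.2, 1.9], "rot": [1.2, 0, 0], "claw": 255}, {"travel": [0, 2.6, 1.6], "rot": [1.0, 0, 0], "claw": 255}]}}

```text
time: 16.0
tool_pos: [0.5789, 0.0295, 0.1444]
tcp_rot: [-2.225, -0.0, -0.001]
wrist_force: [0.1, -2.9, -0.8]
width: -0.001
grip_force: 0.9
```

Call:
{"method": "jog_arm", "body": {"commands": [{"travel": [0, 2.6, 1.6], "rot": [1.0, 0, 0], "claw": 255}, {"travel": [0, 2.6, 1.6], "rot": [1.0, 0, 0], "claw": 255}, {"travel": [0, 2.1, 1.2], "rot": [0.8, 0, 0], "claw": 255}, {"travel": [0, 2.1, 1.2], "rot": [0.8, 0, 0], "claw": 255}, {"travel": [0, 2.1, 1.2], "rot": [0.8, 0, 0], "claw": 255}]}}

```text
time: 16.5
tool_pos: [0.5789, 0.0286, 0.1315]
tcp_rot: [-2.149, -0.001, -0.001]
wrist_force: [0.1, -1.7, 0.0]
width: 0.006
grip_force: 1.0
```

```bash
python3 -c "
from h import *
geo()"
```

```text
16.5 [-0.47  0.45  1.87  0.85  1.47  0.71] [0.5789 0.0286 0.1315] dip 33.1 F [ 0.1 -1.7  0. ]
s 0.0192 theta_finger 0.173 per deg: y 2.63 z 1.52 mm img (0.182, 0.181, 610, (np.float64(305.72727272727275), np.int64(280)))
```

Call:
{"method": "jog_arm", "body": {"commands": [{"travel": [0, 2.1, 1.2], "rot": [0.8, 0, 0], "claw": 255}, {"travel": [0, 2.1, 1.2], "rot": [0.8, 0, 0], "claw": 255}, {"travel": [0, 2.1, 1.2], "rot": [0.8, 0, 0], "claw": 255}, {"travel": [0, 1.8, 1.1], "rot": [0.7, 0, 0], "claw": 255}, {"travel": [0, 1.6, 0.9], "rot": [0.6, 0, 0], "claw": 255}]}}

```text
time: 17.05
tool_pos: [0.5787, 0.0284, 0.1201]
tcp_rot: [-2.084, -0.001, 0.0]
wrist_force: [-0.2, -1.4, -2.0]
width: 0.003
grip_force: 0.8
```

Call:
{"method": "jog_arm", "body": {"commands": [{"travel": [0, 1.6, 0.9], "rot": [0.6, 0, 0], "claw": 255}, {"travel": [0, 1.6, 0.9], "rot": [0.6, 0, 0], "claw": 255}, {"travel": [0, 1.3, 0.8], "rot": [0.5, 0, 0], "claw": 255}, {"travel": [0, 1.3, 0.8], "rot": [0.5, 0, 0], "claw": 255}, {"travel": [0, 1.3, 0.8], "rot": [0.5, 0, 0], "claw": 255}]}}

```text
time: 17.55
tool_pos: [0.5787, 0.0286, 0.1121]
tcp_rot: [-2.038, -0.001, -0.0]
wrist_force: [-0.0, -1.0, -1.1]
width: -0.003
grip_force: 0.8
```

```bash
python3 -c "
from h import *
geo()"
```

```text
17.55 [-0.49  0.54  1.86  0.91  1.52  0.63] [0.5787 0.0286 0.1121] dip 26.7 F [-0.  -1.  -1.1]
s 0.0192 theta_finger 0.062 per deg: y 2.63 z 1.52 mm img (0.095, 0.182, 600, (np.float64(304.32), np.int64(283)))
```

Call:
{"method": "jog_arm", "body": {"commands": [{"travel": [0, 1.1, 0.6], "rot": [0.4, 0, 0], "claw": 255}, {"travel": [0, 1.1, 0.6], "rot": [0.4, 0, 0], "claw": 255}, {"travel": [0, 1.1, 0.6], "rot": [0.4, 0, 0], "claw": 255}, {"travel": [0, 0.8, 0.5], "rot": [0.3, 0, 0], "claw": 255}, {"travel": [0, 0.8, 0.5], "rot": [0.3, 0, 0], "claw": 255}]}}

```text
time: 18.1
tool_pos: [0.5787, 0.029, 0.1064]
tcp_rot: [-2.006, -0.001, 0.0]
wrist_force: [-1.3, 0.4, -1.0]
width: -0.003
grip_force: 0.8
```

Call:
{"method": "jog_arm", "body": {"commands": [{"travel": [0, 0.8, 0.5], "rot": [0.3, 0, 0], "claw": 255}, {"travel": [0, 0.8, 0.5], "rot": [0.3, 0, 0], "claw": 255}, {"travel": [0, 0.8, 0.5], "rot": [0.3, 0, 0], "claw": 255}, {"travel": [0, 0.8, 0.5], "rot": [0.3, 0, 0], "claw": 255}, {"travel": [0, 0.8, 0.5], "rot": [0.3, 0, 0], "claw": 255}]}}

```text
time: 18.6
tool_pos: [0.5788, 0.0295, 0.1017]
tcp_rot: [-1.98, -0.001, -0.0]
wrist_force: [-0.5, -1.9, -1.3]
width: -0.0
grip_force: 1.0
```

```bash
python3 -c "
from h import *
geo()"
```

```text
18.6 [-0.5   0.59  1.86  0.93  1.55  0.59] [0.5788 0.0295 0.1017] dip 23.5 F [-0.5 -1.9 -1.3]
s 0.0192 theta_finger 0.002 per deg: y 2.63 z 1.53 mm img (0.003, 0.181, 589, (np.float64(304.1111111111111), np.int64(286)))
```

Call:
{"method": "jog_arm", "body": {"commands": [{"travel": [0, 0.8, 0.4], "rot": [0.2, 0, 0], "claw": 255}, {"travel": [0, 0.8, 0.4], "rot": [0.2, 0, 0], "claw": 255}, {"travel": [0, 0.8, 0.4], "rot": [0.2, 0, 0], "claw": 255}, {"travel": [0, 0.8, 0.3], "rot": [0.2, 0, 0], "claw": 255}, {"travel": [0, 0.8, 0.3], "rot": [0.2, 0, 0], "claw": 255}]}}

```text
time: 19.15
tool_pos: [0.5789, 0.0298, 0.0976]
tcp_rot: [-1.963, -0.001, -0.0]
wrist_force: [0.2, 0.0, -0.4]
width: 0.002
grip_force: 0.0
```

```bash
python3 -c "
from h import *
geo()"
```

```text
19.15 [-0.5   0.61  1.85  0.94  1.55  0.58] [0.5789 0.0298 0.0976] dip 22.4 F [ 0.2  0.  -0.4]
s 0.0191 theta_finger -0.021 per deg: y 2.62 z 1.54 mm img (0.004, 0.181, 591, (np.float64(303.94736842105266), np.int64(286)))
```

Contact has gone to zero with the cover at 0.004 rad, so it is shut. Now I take the hand clear.

Call:
{"method": "jog_arm", "body": {"commands": [{"travel": [0, 4.6, 1.9], "rot": [0, 0, 0], "claw": 255}, {"travel": [0, 3.8, -9.2], "rot": [0, 0, 0], "claw": 255}, {"travel": [0, 7.6, -18.5], "rot": [0, 0, 0], "claw": 255}, {"travel": [0, 11.4, -27.7], "rot": [0, 0, 0], "claw": 255}, {"travel": [0, 11.4, -27.7], "rot": [0, 0, 0], "claw": 255}]}}

```text
time: 19.7
tool_pos: [0.5789, -0.0624, 0.0928]
tcp_rot: [-1.964, -0.001, -0.0]
wrist_force: [0.8, 0.2, 0.3]
width: 0.001
grip_force: 0.0
```

Call:
{"method": "jog_arm", "body": {"commands": [{"travel": [0, -25, -10], "rot": [0, 0, 0], "claw": 255}, {"travel": [0, -37, -15], "rot": [0, 0, 0], "claw": 255}, {"travel": [0, -37, -15], "rot": [0, 0, 0], "claw": 255}, {"travel": [0, -20, -8], "rot": [0, 0, 0], "claw": 255}, {"travel": [0, 0, 0], "rot": [0, 0, 0], "claw": 255}]}}

```text
time: 20.2
tool_pos: [0.5803, -0.0611, 0.2245]
tcp_rot: [-1.967, -0.004, -0.007]
wrist_force: [-0.3, -0.1, 0.4]
width: -0.002
grip_force: 0.0
```

```bash
python3 -c "
from h import *
S=viewer.read_camera('scene');st();print(theta(S));cv2.imwrite('pics/end.png',S['color'])"
```

```text
20.25 [-0.62  0.5   1.73  0.87  1.76  0.72] [ 0.5794 -0.0605  0.2222] dip 22.7 F [ 0.5 -0.2 -0.6]
(0.004, 0.181, 583, (np.float64(303.94736842105266), np.int64(286)))
```

View pics/end.png

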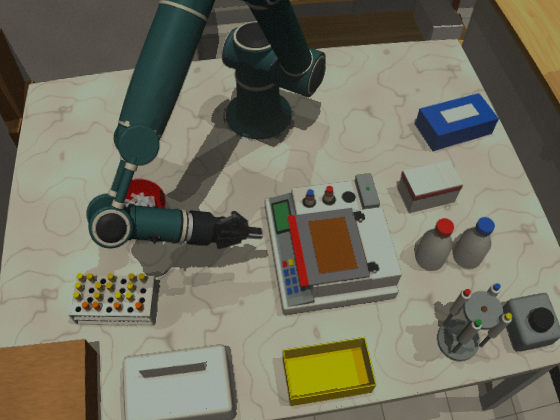

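The cover lies shut, with its red lip at about (298,250). The hand is clear at (250,232), and the vials, bottles, box, rack and bowl stand where they were.

```bash
python3 -c "
from workcell import workorder
print(workorder.finish_job())"
```

```text
the job is handed in; nothing more can be done
None
```

The cover was tipped forward with a fingertip, caught on the back of the finger at about 0.95 rad, lowered gently until shut, and the hand taken clear; the other items look unmoved in the final picture, and the job was handed in at about 20 s.

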